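Lay out stripped gearbox parts for inspection

TASK

Lay out the stripped gearbox parts upright on the rubber pads of the plywood board, each centred on its pad: the gear on the pad between the conical housing and the square pump, the coupling on the end pad next to the housing, and the clevis on the end pad next to the pump. Then put the spacer ring over the gear's hub so that it lies flat on top of the gear. Do not shift the housing or the pump, and let go of everything.

Things in the scene. Friction and masses are not known exactly. Their poses are not given: they have to be found in the camera images.
- gear: loose steel spur gear, toothed disc 65 mm across and 20 mm thick, lying flat, with a round hub 30 mm across rising from its upper face to 46 mm above the underside (top 3 mm of the hub chamfered; no through hole); 350 g or so. Origin: centre of its underside, z up.
- spacer: loose plain aluminium ring lying flat, 54 mm outside, 40 mm bore, 20 mm high; it fits over the gear's hub with 5 mm to spare all round; 120 g or so. Origin: centre of its underside, z up.
- coupling: loose steel coupling: round flange 64 mm across and 10 mm thick, with six bolt heads, and a plain round neck 28 mm across rising from it to 50 mm above the underside; 300 g or so. Origin: centre of its underside, z up.
- clevis: loose grey painted clevis: rectangular base 56 mm (its x) by 46 mm (its y) and 10 mm thick, with two upright lugs, each 24 mm (x) by 8 mm (y), standing at y = -13 and +13 mm, together 34 mm wide over their outer faces, with a gap of 18 mm between them, to 54 mm above the underside; 250 g or so. Origin: centre of its underside, z up.
- housing: grey conical bearing housing with a round bolted flange, 68 mm across at the foot, 38 mm at the top, 50 mm high, 0.8 kg; already stands on the board, loose, between the middle pad and one end pad (either side); not to be moved. Origin: centre of its underside, z up.
- pump: square aluminium pump body 56 by 56 mm, 36 mm high with a low round boss to 44 mm, 0.8 kg; already stands on the board, loose, between the middle pad and the other end pad; not to be moved. Origin: centre of its underside, z up.
- pad_left: black rubber disc, 74 mm across and 2 mm thick, fixed on the board (its top 10 mm above the bench); origin: centre of its underside, z up. The three pads are alike and lie in one straight row with the two standing parts: end pad, standing part, middle pad, standing part, end pad, 95 mm from centre to centre. This is the end pad on the robot's left (+y end of the row).
- pad_middle: black rubber disc, 74 mm across and 2 mm thick, fixed on the board (its top 10 mm above the bench); origin: centre of its underside, z up. The three pads are alike and lie in one straight row with the two standing parts: end pad, standing part, middle pad, standing part, end pad, 95 mm from centre to centre. This is the middle pad; its x axis is at right angles to the row, its y axis along the row. The plywood board under all three is 96 by 470 mm and 8 mm thick.
- pad_right: black rubber disc, 74 mm across and 2 mm thick, fixed on the board (its top 10 mm above the bench); origin: centre of its underside, z up. The three pads are alike and lie in one straight row with the two standing parts: end pad, standing part, middle pad, standing part, end pad, 95 mm from centre to centre. This is the end pad on the robot's right (-y end of the row).
Not all that is in view belongs to the job. What is shaped like the coupling but orange is not meant.

How it is judged (in metres and radians):
At the end, for the whole second after the job is handed in: Gear on the middle pad, coupling on the end pad next to the housing, clevis on the end pad next to the pump, each within 12 mm of the pad's centre and upright within 0.1 rad; spacer flat on the gear's upper face, within 8 mm of its axis; all released and at rest (((horizontal distance between housing and pad_left below 0.13 m and horizontal distance between coupling and pad_left below 0.012 m and horizontal distance between clevis and pad_right below 0.012 m and z of coupling in the frame of pad_left below 0.006 m and z of clevis in the frame of pad_right below 0.006 m) or (horizontal distance between housing and pad_right below 0.13 m and horizontal distance between coupling and pad_right below 0.012 m and horizontal distance between clevis and pad_left below 0.012 m and z of coupling in the frame of pad_right below 0.006 m and z of clevis in the frame of pad_left below 0.006 m)) and horizontal distance between gear and pad_middle below 0.012 m and z of gear in the frame of pad_middle below 0.006 m and horizontal distance between spacer and gear below 0.008 m and z of spacer in the frame of gear between 0.017 and 0.024 m and angle between each of gear, spacer, coupling, clevis's own z axis and vertical below 0.1 rad and linear speed of each of gear, spacer, coupling, clevis below 0.02 m/s and angular speed of each of gear, spacer, coupling, clevis below 0.2 rad/s); the robot touches nothing.
It fails at once if the housing was shifted by more than 12 mm or tipped (distance of housing from where it was at the start of the episode above 0.012 m or angle between housing's own z axis and vertical above 0.2 rad).
It fails at once if the pump was shifted by more than 12 mm or tipped (distance of pump from where it was at the start of the episode above 0.012 m or angle between pump's own z axis and vertical above 0.2 rad).
It also fails if it takes over 112 s, if anything falls off the work surface, if the arm or the gripper's body presses on something with over 40 N, if the wrist force passes 120 N, or if a joint passes its speed limit or range.

ROBOT

A 7-joint arm with a two-finger parallel gripper is mounted at the origin on the work surface. World frame = base frame: x ahead of the robot, y to its left, z up, the work surface at z = 0. Lengths are in mm, angles in rad, forces in N, time in s.
With the tool pointing down it reaches from about 400 to 875 mm from the base axis. Payload 4.4 kg.
Tool frame: the origin (TCP) lies at the very end of the fingers, on their centre line; the grasp point (between the pads) lies 19 mm behind it; z points along the fingers, y is the direction in which the jaws open and shut (so a half turn about z gives the same grasp; the last joint's range is limited). The gripper opens to 85 mm and grips with 20 to 120 N. Pads are 22 mm wide; open, the fingers measure 114 mm over their backs; the gripper's body (76 mm by 85 mm) begins 54 mm behind the grasp point. The pads swing forward as they close: fully open they stand 13 mm farther back than shut.
Start: joints at [1.171, 0.628, 0.038, 1.517, -0.027, 0.996, -0.02], TCP at [212.992, -614.127, 208.913] pointing down, gripper open.
Joint ranges: [-3.06, 3.06], [-0.37, 2.12], [-1.25, 1.32], [0.18, 2.47], [-1.1, 4.24], [0.23, 1.98], [-2.94, 2.94]. Speed limits (rad/s): [2.57, 2.57, 3.14, 3.14, 3.14, 3.14, 3.14].

INTERFACE

Orientations are given as [roll, pitch, yaw] about the fixed x, y, z axes, in that order (R = Rz(yaw) Ry(pitch) Rx(roll)).
In Python, from cell import ctrl gives the robot as it stands. The module is installed in compiled form; this text tells all that it offers.
- The arm moves only by the shell command python3 -m jog 'ROWS'. ROWS is text: rows parted by semicolons, each of 7 numbers parted by spaces: the shift along the tool's x, y, z in mm, then the turn, a rotation vector about the tool's x, y, z in degrees, then the opening, from -1 (shut) to 1 (fully open). In form: x y z wx wy wz claw; .... A call has 1 to 8 rows; each row is the pose to reach, as a shift and turn from the pose commanded when the call began, along the tool's axes at that moment; what a row does not reach only later rows make up. A row lasts 1/8 s, in which the tool goes at most 62.5 mm and 10.7 degrees, less where a joint would pass 70% of its speed; a pose out of reach is approached as far as the arm can. A call with a gripper value outside its range is refused whole. The fingers move at their own pace and stop on an object; the grip force is fixed at half the most. Time passes only in rows, so rows that repeat a pose let the fingers close. It gives the time, the measured TCP pose, the force and the opening at its end, in the units of the state.
- ctrl.read_state(): the state, without advancing time (a new reading comes with each control period).
- ctrl.get_image(name): name is "side" or "top"; returns a dict with "image" (384x512x3 uint8, red, green, blue), "z_map" (384x512 float32, mm along the optical axis (not along the pixel's ray), 0 where there is no reading), "vertical_fov" (degrees; the focal length in pixels is half the picture's height over the tangent of half this angle, whatever the lens; pixels are square), "cx", "cy" (the principal point, pixels), "extrinsics" (4x4, takes a point from world to camera coordinates). Camera axes: x right, y down, z forward; pixel columns grow to the right and rows downward; lengths in mm; the calibration is good to about 2 mm. A picture is of the moment at which its call begins.
- ctrl.finish_job(): hands the job in, once; it reports no verdict.
The state is a dict: "clock": time; "qpos": joint angles; "qd": joint speeds; "tau": joint torques, N m; "eef_pos": TCP position; "tool_rot": TCP orientation; "force": force on the tool from outside, world axes, zero at the start; "torque": the same for the moment, N m; "width": finger opening in mm.
Only numpy, scipy, OpenCV 4.12 (cv2) and the standard library are available. Lean on these libraries where they do the work, as an engineer would, in place of code of your own. Each camera call takes 0.05 s, during which the arm holds its last target.

## Working session

There is one attempt and no reset: what is moved stays moved. The work goes in short steps, Python scripts to look and compute and a shell command to move; the robot and the scene stay as the last step left them, time stands still between calls to the robot, and variables do not carry over. Pictures are saved under pics/ and viewed, and the job is handed in when it is done.

```bash
mkdir -p pics; ls
python3 - <<'E'
from cell import ctrl
import cv2,numpy as np
s=ctrl.read_state()
print({k:np.round(v,3).tolist() for k,v in s.items()})
for n in ("side","top"):
    d=ctrl.get_image(n)
    cv2.imwrite(f"pics/{n}0.png",d["image"][:,:,::-1])
    np.savez(f"{n}0.npz",**d)
    print(n,d["vertical_fov"],d["cx"],d["cy"],np.round(d["extrinsics"],3).tolist(),(d["z_map"]>0).mean())
E
```

```text
pics
{'clock': 0.0, 'qpos': [1.171, 0.629, 0.038, 1.518, -0.027, 0.996, -0.02], 'qd': [0.0, 0.001, 0.0, 0.0, 0.003, -0.002, 0.001], 'tau': [-0.0, -56.339, 1.226, -19.345, 0.011, 0.011, -0.0], 'eef_pos': [212.764, -613.479, 207.983], 'tool_rot': [-3.14, 0.0, 0.334], 'force': [-0.194, -0.0, 0.775], 'torque': [0.008, -0.037, -0.031], 'width': 85.538}
side 57.66260130004015 254.2659423866614 187.5671895508021 [[-0.976, -0.215, 0.023, 514.921], [-0.121, 0.457, -0.881, 115.773], [0.179, -0.863, -0.472, 613.334], [0.0, 0.0, 0.0, 1.0]] 0.9960174560546875
top 51.24622041086771 266.6904965296794 193.5160415135954 [[-0.027, -0.999, -0.041, 42.723], [-0.991, 0.032, -0.129, 525.133], [0.13, 0.038, -0.991, 818.218], [0.0, 0.0, 0.0, 1.0]] 0.9959971110026041
```

View pics/side0.png

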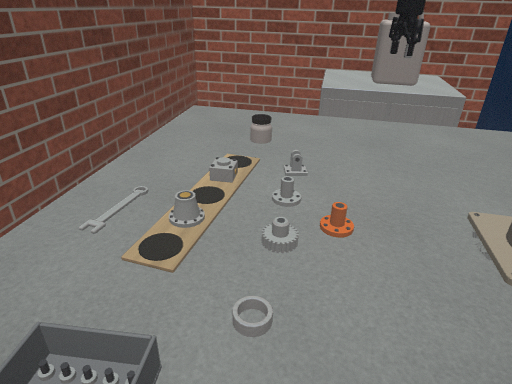

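View pics/top0.png

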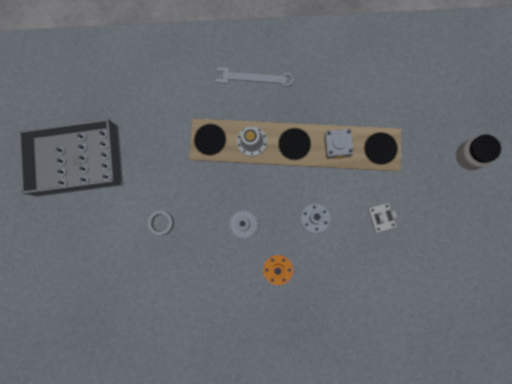

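```bash
cat > h.py <<'E'
import numpy as np,cv2
def cam(d):
    f=192/np.tan(np.radians(float(d["vertical_fov"]))/2); return f,float(d["cx"]),float(d["cy"]),np.array(d["extrinsics"])
def cloud(d):
    f,cx,cy,E=cam(d); z=d["z_map"]; v,u=np.mgrid[:384,:512]
    P=np.stack([(u-cx)/f*z,(v-cy)/f*z,z],-1)-E[:3,3]
    W=P@E[:3,:3]; W[z<=0]=np.nan; return W
def ray(d,u,v,h):
    f,cx,cy,E=cam(d); r=np.array([(u-cx)/f,(v-cy)/f,1])@E[:3,:3]; c=-E[:3,3]@E[:3,:3]
    return c+r*(h-c[2])/r[2]
def proj(d,p):
    f,cx,cy,E=cam(d); q=E[:3,:3]@np.array(p)+E[:3,3]; return q[0]/q[2]*f+cx,q[1]/q[2]*f+cy
def circ(p):
    A=np.c_[2*p,np.ones(len(p))]; s=np.linalg.lstsq(A,(p**2).sum(1),rcond=None)[0]
    return s[:2],np.sqrt(s[2]+s[0]**2+s[1]**2)
E
python3 - <<'E'
from h import *
for n in("top","side"):
    d=dict(np.load(n+"0.npz")); W=cloud(d)
    print(n,"centre",-d["extrinsics"][:3,3]@d["extrinsics"][:3,:3])
    for v in range(20,384,60): print([np.round(W[v,u]).tolist() for u in range(20,512,118)])
E
```

```text
top centre [415.14085686  -4.69186272 880.17444596]
[[1445.0, 1138.0, -746.0], [1420.0, 605.0, -749.0], [942.0, 43.0, 2.0], [928.0, -231.0, 2.0], [916.0, -499.0, -1.0]]
[[819.0, 604.0, 2.0], [807.0, 322.0, 2.0], [792.0, 46.0, 8.0], [783.0, -223.0, 0.0], [772.0, -486.0, -1.0]]
[[659.0, 563.0, 51.0], [663.0, 320.0, 2.0], [637.0, 46.0, 60.0], [641.0, -212.0, 11.0], [615.0, -431.0, 76.0]]
[[534.0, 591.0, -1.0], [525.0, 319.0, -1.0], [517.0, 53.0, 1.0], [509.0, -206.0, -2.0], [501.0, -459.0, -1.0]]
[[399.0, 582.0, 1.0], [392.0, 316.0, -1.0], [386.0, 56.0, 2.0], [380.0, -197.0, 3.0], [373.0, -446.0, 0.0]]
[[269.0, 577.0, -3.0], [264.0, 314.0, -1.0], [259.0, 59.0, -1.0], [255.0, -190.0, 1.0], [250.0, -434.0, 0.0]]
[[144.0, 569.0, -0.0], [142.0, 311.0, 2.0], [138.0, 62.0, -0.0], [135.0, -183.0, 2.0], [132.0, -422.0, 1.0]]
side centre [406.87488402 587.37075543 379.70303559]
[[1587.0, -652.0, 295.0], [1586.0, -1530.0, 262.0], [1056.0, -2434.0, 244.0], [153.0, -2423.0, 274.0], [-645.0, -2435.0, 299.0]]
[[1588.0, -576.0, 88.0], [1584.0, -1437.0, -72.0], [1041.0, -2423.0, -220.0], [212.0, -1185.0, 63.0], [-576.0, -1933.0, -25.0]]
[[1587.0, -495.0, -130.0], [1588.0, -1347.0, -435.0], [608.0, -388.0, 10.0], [252.0, -520.0, -2.0], [-127.0, -631.0, -2.0]]
[[1580.0, -405.0, -353.0], [779.0, 11.0, -0.0], [535.0, -54.0, -1.0], [284.0, -119.0, -1.0], [26.0, -184.0, 1.0]]
[[868.0, 232.0, -2.0], [676.0, 196.0, 7.0], [493.0, 140.0, -1.0], [301.0, 94.0, 0.0], [103.0, 45.0, 0.0]]
[[770.0, 336.0, 1.0], [621.0, 299.0, 0.0], [467.0, 262.0, -1.0], [311.0, 225.0, 1.0], [151.0, 186.0, -0.0]]
[[690.0, 415.0, 21.0], [556.0, 404.0, 50.0], [449.0, 344.0, -1.0], [318.0, 314.0, -0.0], [184.0, 282.0, 0.0]]
```

```bash
python3 - <<'E'
from h import *
d=dict(np.load("top0.npz")); W=cloud(d); im=d["image"]
b=np.nan_to_num(W[...,2],nan=-99)
m=((b>6)&(b<150)).astype(np.uint8)
n,l,st,c=cv2.connectedComponentsWithStats(m)
for i in range(1,n):
    if st[i,4]>40: print(i,st[i].tolist(),c[i].round(1),np.nanmax(b[l==i]).round(1),np.round(W[l==i].mean(0),1))
# pads: black
g=cv2.cvtColor(im,cv2.COLOR_RGB2GRAY)
k=((g<25)).astype(np.uint8)
n,l,st,c=cv2.connectedComponentsWithStats(k)
for i in range(1,n):
    if st[i,4]>200: print('dark',st[i].tolist(),c[i].round(2),ray(d,*c[i],10).round(1), W[l==i].mean(0).round(1))
E
python3 - <<'E'
import cv2
for n,(x0,y0,x1,y1) in {"top":(130,100,430,300),"side":(130,120,370,340)}.items():
    a=cv2.imread(f"pics/{n}0.png")[y0:y1,x0:x1]
    cv2.imwrite(f"pics/{n}0z.png",cv2.resize(a,None,fx=2.6,fy=2.6,interpolation=cv2.INTER_CUBIC))
E
```

```text
4 [215, 67, 78, 19, 488] [251.3  76.7] 12.3 [800.4  56.7   8.1]
8 [18, 119, 104, 78, 3564] [ 69.7 156.5] 59.3 [623.2 460.8  32.1]
9 [189, 118, 212, 53, 8392] [295.5 144. ] 63.1 [637.4 -37.5  14.5]
14 [456, 134, 46, 36, 1195] [478.  151.5] 79.1 [ 595.8 -409.3   59.3]
35 [78, 142, 10, 11, 69] [ 82.5 147.4] 30.0 [647.  441.5  15.1]
48 [54, 146, 16, 20, 142] [ 60.7 155.1] 30.2 [631.1 491.1  15. ]
58 [69, 151, 26, 23, 227] [ 81.9 162.3] 30.4 [613.5 443.3  12.2]
95 [56, 166, 14, 11, 79] [ 62.  171.3] 31.0 [593.7 486.7  14.9]
140 [368, 203, 29, 30, 593] [382.5 217.1] 57.1 [ 469.7 -217.    20.3]
141 [301, 204, 29, 29, 667] [314.8 217.8] 53.6 [472.5 -73.8  18.7]
142 [229, 209, 30, 31, 661] [243.4 223.9] 49.0 [463.5  79.4  25.6]
143 [148, 211, 26, 24, 274] [160.  222.5] 23.3 [472.2 262.1  17.9]
144 [263, 255, 30, 30, 698] [277.5 269.6] 53.7 [365.2   9.5  18.2]
dark [196, 125, 28, 29, 544] [209.59 139.21] [656.5 153.4  10. ] [656.6 153.4  10.1]
dark [280, 130, 29, 28, 573] [294.15 143.43] [639.8 -35.8  10. ] [nan nan nan]
dark [366, 134, 30, 29, 605] [380.28 148.  ] [ 622.4 -224.4   10. ] [nan nan nan]
dark [471, 136, 29, 26, 561] [484.83 148.47] [ 613.1 -449.2   10. ] [nan nan nan]
```

View pics/top0z.png

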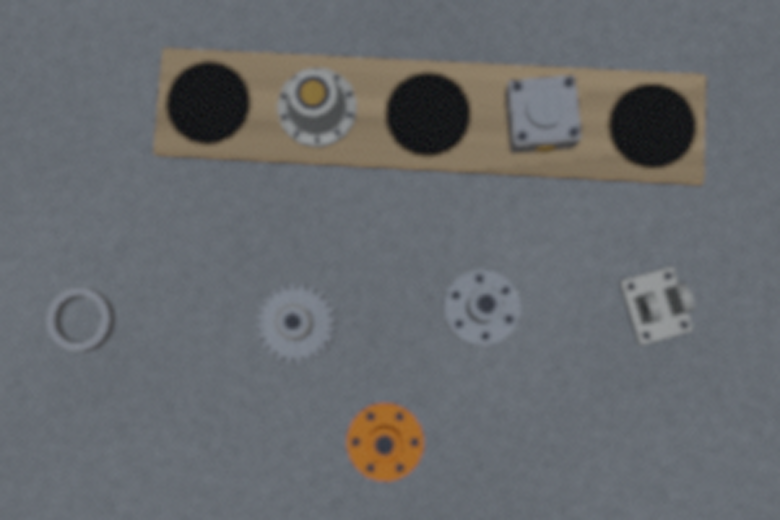

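View pics/side0z.png

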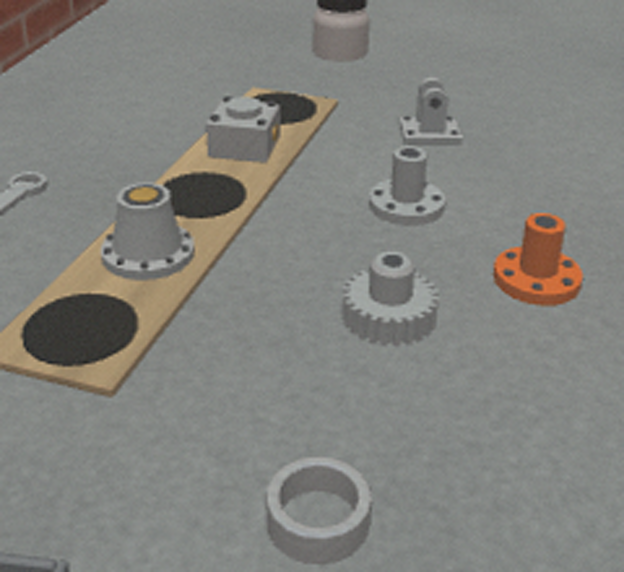

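```bash
cat > meas.py <<'E'
from h import *
def comp(W,x,y,r,z0,z1):
    m=(np.hypot(W[...,0]-x,W[...,1]-y)<r)&(W[...,2]>z0)&(W[...,2]<z1); return W[m]
def enc(P):
    (c,r)=cv2.minEnclosingCircle(P[:,:2].astype(np.float32)); return np.round(c,1),round(r,1),len(P)
E
python3 - <<'E'
from meas import *
D={n:dict(np.load(n+"0.npz")) for n in("top","side")}
g={'gear_disc':(463,79,45,14,26),'gear_hub':(463,79,25,40,52),'coup_fl':(472,-74,45,6,15),'coup_neck':(472,-74,25,43,57),'clev_base':(470,-217,45,6,15),'clev_top':(470,-217,45,40,62),'spacer':(472,262,45,13,27),
'housing_fl':(648,59,45,12,21),'housing_top':(648,59,45,52,65),'pump_top':(631,-130,45,38,49),'clev_all':(470,-217,45,6,62)}
for k,a in g.items():
    for n in D:
        P=comp(cloud(D[n]),*a)
        if len(P)>5:
            r=cv2.minAreaRect(P[:,:2].astype(np.float32)) 
            print(k,n,*enc(P),'mean',P.mean(0).round(1),'rect',np.round(r[0],1),np.round(r[1],1),round(r[2],1))
d=D['side'];gr=cv2.cvtColor(d['image'],cv2.COLOR_RGB2GRAY)
n,l,st,c=cv2.connectedComponentsWithStats((gr<45).astype(np.uint8))
for i in range(1,n):
    if st[i,4]>200: print(st[i],c[i],ray(d,*c[i],10).round(1))
E
```

```text
gear_disc top [464.   80.5] 32.5 483 mean [463.7  79.6  19.7] rect [464.2  79.8] [63.4 62.9] 74.5
gear_disc side [463.4  81.7] 33.2 511 mean [462.2  91.4  19.3] rect [462.5  85.2] [64.1 58.8] 10.1
gear_hub top [464.1  80.3] 14.8 156 mean [463.6  80.   45.2] rect [463.4  79.6] [27.1 27.4] 87.9
gear_hub side [463.1  83.3] 14.3 150 mean [462.8  85.6  44.6] rect [462.9  83.5] [26.5 26. ] 67.0
coup_fl top [473.3 -74.7] 31.6 515 mean [472.5 -74.   10. ] rect [472.8 -75. ] [60.7 60.8] 88.0
coup_fl side [473.2 -73.3] 32.5 281 mean [471.6 -64.4   9.7] rect [472.  -70.7] [62.9 56.7] 3.7
coup_neck top [473.2 -74.6] 13.7 139 mean [472.9 -74.2  49.7] rect [472.9 -74.4] [25.8 26.1] 62.0
coup_neck side [472.4 -73.5] 14.7 92 mean [472.4 -69.6  48.4] rect [472.5 -71.9] [26.4 27. ] 63.2
clev_base top [ 469.9 -217.7] 34.5 402 mean [ 469.6 -216.9   10. ] rect [ 470.4 -218.5] [55.8 46.4] 14.4
clev_base side [ 469.7 -214.8] 33.6 155 mean [ 469.9 -208.5    9.7] rect [ 469.7 -215. ] [56.  44.2] 15.8
clev_top top [ 470.5 -218. ] 20.0 123 mean [ 470.3 -218.    49.8] rect [ 470.2 -218.3] [23.4 34.6] 13.6
clev_
[... 565 characters left out ...]
 58.9] [37. 37.] 59.7
housing_top side [646.6  59.9] 20.3 212 mean [646.2  64.   57.3] rect [647.9  59.8] [36.9 39.3] 20.6
pump_top top [ 630.5 -129.1] 37.8 506 mean [ 629.3 -128.9   44. ] rect [ 631.  -129.9] [56.4 56.1] 2.8
pump_top side [ 629.3 -127.4] 36.2 224 mean [ 626.7 -117.5   43.3] rect [ 629.8 -127. ] [56.1 55.4] 5.2
clev_all top [ 469.9 -217.7] 34.5 593 mean [ 469.7 -217.    20.3] rect [ 470.4 -218.5] [55.8 46.4] 14.4
clev_all side [ 469.7 -214.8] 33.6 350 mean [ 469.5 -208.9   24.9] rect [ 469.7 -215. ] [56.  44.2] 15.8
[ 389    0   36   56 1207] [406.78376139  23.25766363] [-1096.3 -8664.7    10. ]
[ 476   20   36  111 1921] [499.83446122  90.71525247] [ -423.8 -1411.4    10. ]
```

```bash
cat > d.py <<'E'
import sys,numpy as np
from cell import ctrl
from scipy.spatial.transform import Rotation as R
s=ctrl.read_state(); x,y,z,yaw=map(float,sys.argv[1:5])
r=R.from_euler('xyz',s['tool_rot']); t=R.from_euler('xyz',[np.pi,0,np.radians(yaw)])
print('t',round(float(s['clock']),2),'pos',np.round(s['eef_pos'],1),'rot',np.degrees(s['tool_rot']).round(1),'F',np.round(s['force'],1),'w',round(float(s['width']),1))
print('q',np.round(s['qpos'],2))
print('shift',r.inv().apply(np.array([x,y,z])-s['eef_pos']).round(1),'turn',np.degrees((r.inv()*t).as_rotvec()).round(1))
E
python3 d.py 470.1 -217.5 208 14.4
```

```text
t 0.1 pos [ 212.8 -613.5  208.1] rot [-179.9    0.    19.1] F [ 0.7 -0.7  0.6] w 85.2
q [ 1.17  0.63  0.04  1.52 -0.03  1.   -0.02]
shift [ 372.9 -289.9    0.6] turn [-0.1  0.   4.7]
```

```bash
python3 -m jog '25 -20 0 0 0 1 1; 65 -50 0 0 0 2 1; 110 -85 0 0 0 3 1; 155 -120 0 0 0 4 1; 200 -155 0 0 0 4.7 1; 245 -190 0 0 0 4.7 1; 290 -225 0 0 0 4.7 1; 333 -258 0 0 0 4.7 1'; python3 d.py 470.1 -217.5 208 14.4
```

```text
clock: 1.1
eef_pos: [443.8, -259.4, 208.8]
tool_rot: [-3.141, 0.0, 0.252]
force: [0.9, -0.7, 0.1]
width: 85.6
t 1.1 pos [ 443.8 -259.4  208.8] rot [-180.     0.    14.4] F [ 0.9 -0.7  0.1] w 85.6
q [ 0.45  0.44  0.04  1.89 -0.02  0.81 -0.82]
shift [ 35.9 -34.    0.8] turn [-0.  0.  0.]
```

```bash
python3 -m jog '20 -19 0 0 0 0 1; 36 -34 0 0 0 0 1; 36 -34 40 0 0 0 1; 36 -34 80 0 0 0 1; 36 -34 118 0 0 0 1; 36 -34 118 0 0 0 1'; python3 d.py 470.1 -217.5 20 14.4
python3 - <<'E'
from cell import ctrl
import cv2
from h import *
for n in("side","top"):
    d=ctrl.get_image(n);np.savez(n+"1.npz",**d)
    u,v=map(int,proj(d,(470,-217,50))); print(u,v)
    a=d["image"][max(v-100,0):v+60,max(u-100,0):u+100,::-1]; cv2.imwrite(f"pics/{n}1.png",cv2.resize(a,None,fx=3,fy=3,interpolation=cv2.INTER_CUBIC))
E
```

```text
clock: 1.85
eef_pos: [467.1, -218.3, 88.6]
tool_rot: [-3.138, 0.005, 0.252]
force: [0.1, 0.8, 0.0]
width: 85.7
t 1.85 pos [ 467.1 -218.3   88.6] rot [-179.8    0.3   14.4] F [0.1 0.8 0. ] w 85.7
q [ 0.37  0.62  0.02  1.99 -0.03  0.53 -0.91]
shift [ 3.4  0.2 68.6] turn [-0.2  0.3  0. ]
296 153
386 215
```

View pics/side1.png

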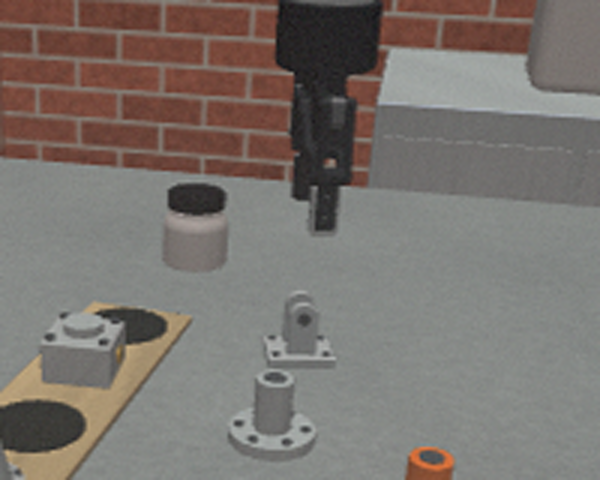

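```bash
python3 d.py 470.1 -217.5 20 14.4
python3 - <<'E'
from h import *
for n in("side","top"):
    d=dict(np.load(n+"1.npz")); W=cloud(d)
    m=(abs(W[...,0]-468)<90)&(abs(W[...,1]+218)<90)&(W[...,2]>62)&(W[...,2]<130)
    P=W[m]; print(n,len(P)); 
    for lo in range(62,130,6):
        q=P[(P[:,2]>=lo)&(P[:,2]<lo+6)]
        if len(q): print(lo,len(q),q.min(0).round(1),q.max(0).round(1))
E
```

```text
t 1.95 pos [ 469.7 -219.6   91.4] rot [180.   -0.   14.4] F [-0.2  0.2  0.1] w 85.1
q [ 0.37  0.62  0.02  1.99 -0.03  0.53 -0.91]
shift [ 0.9 -1.9 71.4] turn [ 0. -0.  0.]
side 37
122 28 [ 445.2 -262.3  122.5] [ 489.4 -164.7  127.8]
128 9 [ 445.3 -260.6  128.2] [ 486.7 -168.3  129.7]
top 0
```

Run:
```python
from h import *
d=dict(np.load("side1.npz")); W=cloud(d)
for u in range(299,308,2):
    print(u,[(v,W[v,u].round().tolist()) for v in range(112,138,3)])
print(proj(d,(470,-174,104)),proj(d,(470,-174,91)))
```

```text
299 [(112, [468.0, -166.0, 168.0]), (115, [475.0, -262.0, 133.0]), (118, [468.0, -174.0, 152.0]), (121, [467.0, -170.0, 147.0]), (124, [466.0, -171.0, 139.0]), (127, [465.0, -168.0, 134.0]), (130, [464.0, -165.0, 128.0]), (133, [491.0, -518.0, -1.0]), (136, [488.0, -490.0, -1.0])]
301 [(112, [462.0, -147.0, 174.0]), (115, [463.0, -169.0, 161.0]), (118, [463.0, -170.0, 154.0]), (121, [462.0, -168.0, 148.0]), (124, [462.0, -169.0, 141.0]), (127, [460.0, -162.0, 136.0]), (130, [460.0, -169.0, 127.0]), (133, [484.0, -517.0, 0.0]), (136, [482.0, -494.0, -2.0])]
303 [(112, [458.0, -143.0, 175.0]), (115, [458.0, -160.0, 164.0]), (118, [458.0, -164.0, 156.0]), (121, [457.0, -163.0, 150.0]), (124, [457.0, -163.0, 143.0]), (127, [456.0, -163.0, 136.0]), (130, [456.0, -172.0, 126.0]), (133, [478.0, -522.0, -1.0]), (136, [475.0, -494.0, -1.0])]
305 [(112, [454.0, -145.0, 175.0]), (115, [454.0, -165.0, 163.0]), (118, [454.0, -170.0, 155.0]), (121, [453.0, -164.0, 150.0]), (124, [452.0, -162.0, 144.0]), (127, [452.0, -165.0, 136.0]), (130, [452.0, -171.0, 127.0]), (133, [471.0, -523.0, -1.0]), (136, [469.0, -493.0, -0.0])]
307 [(112, [450.0, -147.0, 175.0]), (115, [450.0, -162.0, 164.0]), (118, [449.0, -165.0, 157.0]), (121, [449.0, -162.0, 151.0]), (124, [448.0, -165.0, 143.0]), (127, [448.0, -166.0, 136.0]), (130, [447.0, -175.0, 126.0]), (133, [465.0, -526.0, -1.0]), (136, [463.0, -496.0, -1.0])]
(np.float64(296.15557406745734), np.float64(138.45618643357312)) (np.float64(295.7064326370702), np.float64(143.79592710689099))
```

```bash
cat > tip.py <<'E'
from cell import ctrl
from h import *
s=ctrl.read_state(); d=ctrl.get_image("side"); W=cloud(d); p=s['eef_pos']
q=W[(np.hypot(W[...,0]-p[0],W[...,1]-p[1])<70)&(W[...,2]>p[2]-15)&(W[...,2]<p[2]+70)]
print(p.round(1),s['width'],'lowest above TCP',(np.sort(q[:,2])[[3,8,15]]-p[2]).round(1)); 
q=q[q[:,2]<np.sort(q[:,2])[8]+15]; print(q.min(0).round(),q.max(0).round())
E
python3 -m jog '0 0 0 0 0 0 0; 0 0 0 0 0 0 0; 0 0 0 0 0 0 0; 0 0 0 0 0 0 0'; python3 tip.py;python3 -m jog '0 0 0 0 0 0 -1; 0 0 0 0 0 0 -1; 0 0 0 0 0 0 -1; 0 0 0 0 0 0 -1;0 0 0 0 0 0 -1; 0 0 0 0 0 0 -1'; python3 tip.py
```

```text
clock: 2.45
eef_pos: [469.6, -219.4, 91.3]
tool_rot: [3.141, -0.0, 0.252]
force: [1.1, 0.3, 0.6]
width: 42.5
[ 469.6 -219.4   91.3] 42.45206028113077 lowest above TCP [25.5 26.4 27.8]
[ 453. -241.  116.] [ 487. -183.  133.]
clock: 3.25
eef_pos: [469.5, -219.4, 90.9]
tool_rot: [-3.142, 0.0, 0.252]
force: [0.4, 0.4, -0.2]
width: -0.3
[ 469.5 -219.4   90.9] -0.2849040016577982 lowest above TCP [23.2 24.9 26. ]
[ 457. -221.  114.] [ 482. -204.  131.]
```

Run:
```python
from cell import ctrl
import cv2
from h import *
p=(469.5,-219.4,90.9)
out=[]
for n in("side","top"):
    d=ctrl.get_image(n);np.savez(n+"2.npz",**d)
    u,v=proj(d,p); im=d["image"][:,:,::-1].copy()
    u,v=int(u),int(v); print(u,v)
    a=im[v-60:v+40,u-50:u+50]; a=cv2.resize(a,None,fx=4,fy=4,interpolation=cv2.INTER_CUBIC); cv2.drawMarker(a,(200,240),(0,0,255)); out.append(a)
cv2.imwrite("pics/tip2.png",np.hstack(out))
```

```text
298 137
392 214
```

View pics/tip2.png

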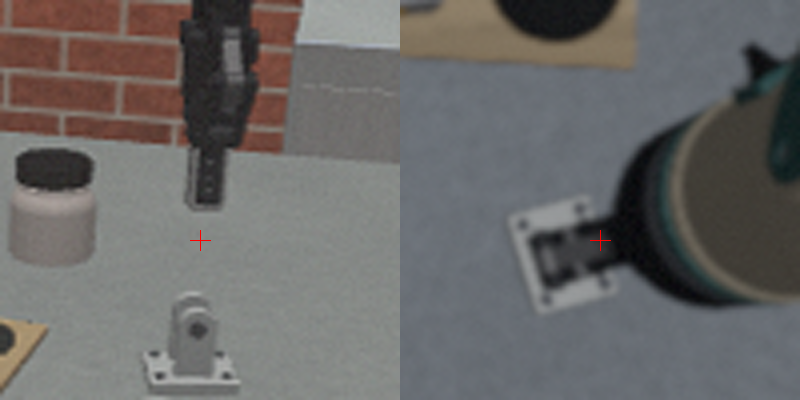

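```bash
python3 -m jog '0 0 0 0 0 0 1; 0 0 0 0 0 0 1; 0.5 -1 0 0 0 0 1; 0.5 -1.5 0 0 0 0 1; 0.5 -1.5 25 0 0 0 1; 0.5 -1.5 50 0 0 0 1; 0.5 -1.5 75 0 0 0 1; 0.5 -1.5 75 0 0 0 1'; python3 tip.py; python3 d.py 470.1 -217.5 5 14.4;  python3 - <<'E'
from cell import ctrl
import cv2
from h import *
p=(470,-219.4,30)
out=[]
for n in("side","top"):
    d=ctrl.get_image(n)
    u,v=proj(d,p); im=d["image"][:,:,::-1].copy()
    u,v=int(u),int(v); print(u,v)
    a=im[v-60:v+40,u-50:u+50]; a=cv2.resize(a,None,fx=4,fy=4,interpolation=cv2.INTER_CUBIC); out.append(a)
cv2.imwrite("pics/tip3.png",np.hstack(out))
E
```

```text
clock: 4.4
eef_pos: [468.3, -217.2, 14.6]
tool_rot: [-3.139, 0.003, 0.252]
force: [0.4, 1.0, 0.5]
width: 85.0
[ 468.3 -217.2   14.6] 85.04626404640108 lowest above TCP [-15.  -15.  -14.9]
[ 399. -285.   -0.] [ 537. -149.   14.]
t 4.45 pos [ 469.1 -217.6   15.6] rot [-1.799e+02  1.000e-01  1.440e+01] F [ 0.   0.1 -0.2] w 85.2
q [ 0.37  0.75  0.02  2.03 -0.03  0.36 -0.91]
shift [ 1.   0.2 10.6] turn [-0.1  0.1  0. ]
295 160
384 216
```

View pics/tip3.png

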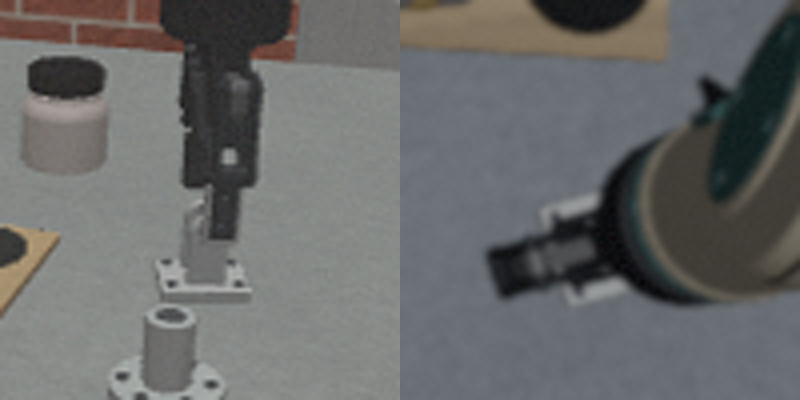

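```bash
python3 -m jog '1 0 6 0 0 0 1; 1 0 12 0 0 0 1; 1 0 12 0 0 0 -1; 1 0 12 0 0 0 -1; 1 0 12 0 0 0 -1; 1 0 12 0 0 0 -1; 1 0 12 0 0 0 -1; 1 0 12 0 0 0 -1'; python3 d.py 470.1 -217.5 100 14.4
```

```text
clock: 5.55
eef_pos: [470.9, -217.8, 4.3]
tool_rot: [3.141, -0.001, 0.252]
force: [-0.4, -1.3, 5.4]
width: 33.0
t 5.55 pos [ 470.9 -217.8    4.3] rot [180.   -0.   14.4] F [-0.4 -1.3  5.4] w 33.0
q [ 0.37  0.77  0.02  2.03 -0.03  0.34 -0.91]
shift [ -0.7  -0.4 -95.7] turn [ 0. -0.  0.]
```

```bash
python3 -m jog '0 0 -8 0 0 0 -1; 0 0 -25 0 0 0 -1; 0 0 -50 0 0 0 -1; 0 0 -75 0 0 0 -1; 0 0 -100 0 0 0 -1; 0 0 -100 0 0 0 -1'; python3 d.py 623.2 -224.7 104 14.4;  python3 - <<'E'
from cell import ctrl
import cv2
from h import *
p=(470,-219.4,110)
out=[]
for n in("side","top"):
    d=ctrl.get_image(n)
    u,v=proj(d,p); im=d["image"][:,:,::-1].copy()
    u,v=int(u),int(v)
    a=im[v-60:v+40,u-50:u+50]; a=cv2.resize(a,None,fx=4,fy=4,interpolation=cv2.INTER_CUBIC); out.append(a)
cv2.imwrite("pics/tip4.png",np.hstack(out))
E
```

```text
clock: 6.3
eef_pos: [471.9, -218.1, 106.1]
tool_rot: [3.139, -0.004, 0.252]
force: [-0.0, -0.6, -3.1]
width: 33.0
t 6.3 pos [ 471.9 -218.1  106.1] rot [179.8  -0.2  14.4] F [-0.  -0.6 -3.1] w 33.0
q [ 0.36  0.59  0.03  1.98 -0.03  0.56 -0.91]
shift [144.8  44.1   2.7] turn [ 0.2 -0.2  0. ]
```

View pics/tip4.png

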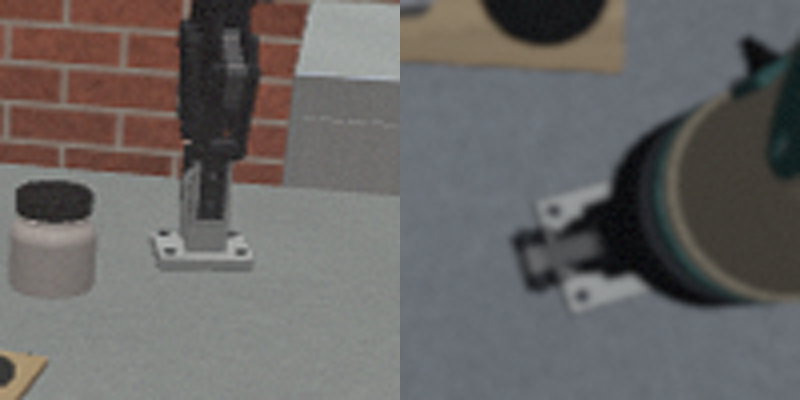

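```bash
python3 -m jog '25 8 0 0 0 0 -1; 60 18 0 0 0 0 -1; 95 29 0 0 0 0 -1; 125 38 0 0 0 0 -1; 140 43 0 0 0 0 -1; 145 44 0 0 0 0 -1; 145 44 0 0 0 0 -1; 145 44 0 0 0 0 -1'; python3 d.py 623.2 -224.7 16 14.4
```

```text
clock: 7.4
eef_pos: [620.7, -224.1, 103.5]
tool_rot: [-3.141, 0.002, 0.251]
force: [0.7, 0.2, -1.5]
width: 33.3
t 7.4 pos [ 620.7 -224.1  103.5] rot [-1.80e+02  1.00e-01  1.44e+01] F [ 0.7  0.2 -1.5] w 33.3
q [ 0.28  0.76  0.04  1.58 -0.04  0.8  -0.98]
shift [ 2.4  1.2 87.5] turn [-0.   0.1 -0. ]
```

```bash
python3 -m jog '2 1 15 0 0 0 -1; 2.4 1.2 35 0 0 0 -1; 2.4 1.2 55 0 0 0 -1; 2.4 1.2 70 0 0 0 -1; 2.4 1.2 80 0 0 0 -1; 2.4 1.2 83 0 0 0 -1; 2.4 1.2 85 0 0 0 -1; 2.4 1.2 85 0 0 0 -1'; python3 d.py 623.2 -224.7 15 14.4
```

```text
clock: 8.4
eef_pos: [625.0, -224.8, 19.4]
tool_rot: [3.141, -0.001, 0.252]
force: [0.1, 0.1, -2.6]
width: 32.8
t 8.4 pos [ 625.  -224.8   19.4] rot [180.   -0.   14.4] F [ 0.1  0.1 -2.6] w 32.8
q [ 0.28  0.88  0.03  1.61 -0.04  0.66 -0.98]
shift [-1.7 -0.5  4.4] turn [ 0. -0.  0.]
```

```bash
python3 -m jog '-1.7 -0.5 2 0 0 0 -1; -1.7 -0.5 3.5 0 0 0 -1; -1.7 -0.5 4.5 0 0 0 -1; -1.7 -0.5 4.5 0 0 0 -1'; python3 d.py 623.2 -224.7 14 14.4
```

```text
clock: 8.9
eef_pos: [622.9, -224.6, 14.4]
tool_rot: [3.142, -0.0, 0.252]
force: [-0.9, -0.5, -2.4]
width: 33.1
t 8.9 pos [ 622.9 -224.6   14.4] rot [180.   -0.   14.4] F [-0.9 -0.5 -2.4] w 33.1
q [ 0.29  0.88  0.03  1.61 -0.04  0.65 -0.98]
shift [0.3 0.2 0.4] turn [ 0. -0.  0.]
```

```bash
python3 -m jog '0 0 1 0 0 0 -1; 0 0 1.5 0 0 0 -1; 0 0 1.5 0 0 0 -1'; python3 d.py 623.2 -224.7 14 14.4
```

```text
clock: 9.28
eef_pos: [622.9, -224.6, 14.4]
tool_rot: [3.141, -0.0, 0.252]
force: [-3.5, 1.5, 7.3]
width: 33.3
t 9.28 pos [ 622.9 -224.6   14.4] rot [180.   -0.   14.4] F [-3.5  1.5  7.3] w 33.3
q [ 0.29  0.88  0.03  1.61 -0.04  0.64 -0.98]
shift [0.2 0.2 0.4] turn [ 0. -0.  0.]
```

```bash
python3 -m jog '0 0 -1.5 0 0 0 0.1; 0 0 -1.5 0 0 0 0.1; 0 0 -1.5 0 0 0 0.1; 0 0 -1.5 0 0 0 0.1; 0 0 -10 0 0 0 0.1; 0 0 -35 0 0 0 0.1; 0 0 -75 0 0 0 0.1; 0 0 -110 0 0 0 0.1'; python3 d.py 472.9 -74.3 124 14.4
```

```text
clock: 10.28
eef_pos: [623.1, -224.7, 124.8]
tool_rot: [3.141, -0.001, 0.252]
force: [-0.2, -1.1, 0.5]
width: 47.2
t 10.28 pos [ 623.1 -224.7  124.8] rot [180.   -0.   14.4] F [-0.2 -1.1  0.5] w 47.2
q [ 0.28  0.74  0.04  1.56 -0.04  0.84 -0.98]
shift [-108.  -183.1    0.6] turn [ 0. -0.  0.]
```

```bash
python3 -m jog '-18 -30 0 0 0 0 0.1; -40 -68 0 0 0 0 0.1; -62 -106 0 0 0 0 0.1; -82 -140 0 0 0 0 0.1; -98 -166 0 0 0 0 0.1; -106 -180 0 0 0 0 0.1; -108 -183 0 0 0 0 0.1; -108 -183 0 0 0 0 0.1'; python3 d.py 472.9 -74.3 4 14.4;python3 - <<'E'
from cell import ctrl
import cv2
from h import *
from meas import *
d=ctrl.get_image("side");np.savez("side3.npz",**d)
cv2.imwrite("pics/side3.png",d["image"][:,:,::-1])
W=cloud(d)
for a in [(622,-224,45,15,27),(622,-224,45,45,72)]: P=comp(W,*a); print(enc(P), np.round(cv2.minAreaRect(P[:,:2].astype(np.float32))[0],1),P.max(0).round(1))
d=ctrl.get_image("top");np.savez("top3.npz",**d);W=cloud(d)
cv2.imwrite("pics/top3.png",d["image"][:,:,::-1])
for a in [(622,-224,45,15,27),(622,-224,45,45,72)]: P=comp(W,*a); print(enc(P), np.round(cv2.minAreaRect(P[:,:2].astype(np.float32))[0],1),P.max(0).round(1))
E
```

```text
clock: 11.28
eef_pos: [473.7, -74.9, 123.2]
tool_rot: [3.141, -0.001, 0.251]
force: [0.1, -0.1, 0.7]
width: 46.8
t 11.28 pos [473.7 -74.9 123.2] rot [ 1.799e+02 -1.000e-01  1.440e+01] F [ 0.1 -0.1  0.7] w 46.8
q [ 0.06  0.52  0.05  2.07 -0.05  0.55 -1.17]
shift [ -0.8  -0.9 119.1] turn [ 0.1 -0.1 -0. ]
(array([ 621.2, -223.7]), 35.0, 109) [ 621.4 -222.5] [ 652.3 -201.3   27. ]
(array([ 622.6, -222.6]), 20.6, 102) [ 621.8 -223.8] [ 634.2 -202.8   63.7]
(array([ 643.6, -218.4]), 22.7, 120) [ 638.9 -219.5] [ 653.4 -196.3   24.8]
(array([ 628.3, -222.5]), 17.6, 53) [ 627.2 -222.8] [ 635.5 -204.9   67. ]
```

View pics/top3.png

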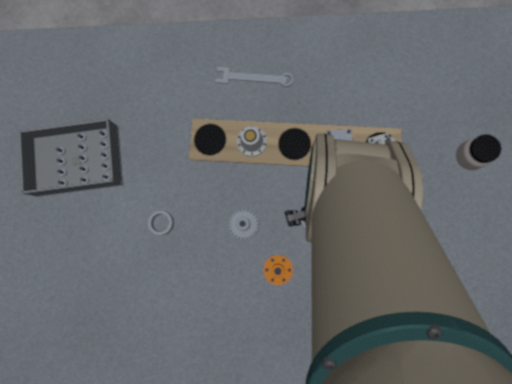

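View pics/side3.png

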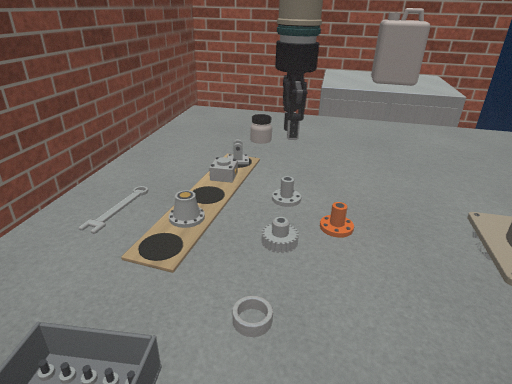

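```bash
python3 -m jog '-0.8 -0.9 25 0 0 0 0.1; -0.8 -0.9 55 0 0 0 0.1; -0.8 -0.9 80 0 0 0 0.1; -0.8 -0.9 100 0 0 0 0.1; -0.8 -0.9 115 0 0 0 0.1; -0.8 -0.9 121 0 0 0 0.1; -0.8 -0.9 121 0 0 0 0.1'; python3 d.py 472.9 -74.3 0 14.4
```

```text
clock: 12.25
eef_pos: [471.8, -73.7, 1.8]
tool_rot: [3.142, 0.0, 0.251]
force: [-0.8, 0.1, 0.3]
width: 47.0
t 12.25 pos [471.8 -73.7   1.8] rot [180.    0.   14.4] F [-0.8  0.1  0.3] w 47.0
q [ 0.08  0.75  0.02  2.14 -0.06  0.25 -1.16]
shift [1.  0.8 1.8] turn [0. 0. 0.]
```

```bash
python3 -m jog '1 0.8 1.5 0 0 0 0.1; 1 0.8 1.5 0 0 0 -1; 1 0.8 1.5 0 0 0 -1; 1 0.8 1.5 0 0 0 -1; 1 0.8 1.5 0 0 0 -1; 1 0.8 1.5 0 0 0 -1'; python3 d.py 472.9 -74.3 120 14.4
```

```text
clock: 13.0
eef_pos: [473.5, -74.3, 1.2]
tool_rot: [3.141, -0.001, 0.252]
force: [-0.5, -0.6, 5.5]
width: 26.4
t 13.0 pos [473.5 -74.3   1.2] rot [ 1.80e+02 -1.00e-01  1.44e+01] F [-0.5 -0.6  5.5] w 26.4
q [ 0.08  0.75  0.02  2.14 -0.06  0.25 -1.16]
shift [  -0.4   -0.  -118.8] turn [ 0.  -0.1  0. ]
```

```bash
python3 -m jog '0 0 -8 0 0 0 -1; 0 0 -25 0 0 0 -1; 0 0 -55 0 0 0 -1; 0 0 -85 0 0 0 -1; 0 0 -105 0 0 0 -1; 0 0 -110 0 0 0 -1; 0 0 -110 0 0 0 -1'; python3 d.py 657 153.4 111 14.4
```

```text
clock: 13.88
eef_pos: [472.5, -74.0, 110.3]
tool_rot: [-3.141, 0.0, 0.252]
force: [0.3, -0.1, -3.6]
width: 26.0
t 13.88 pos [472.5 -74.  110.3] rot [-180.     0.    14.4] F [ 0.3 -0.1 -3.6] w 26.0
q [ 0.06  0.54  0.05  2.08 -0.05  0.52 -1.17]
shift [ 235.4 -174.2   -0.7] turn [-0.  0.  0.]
```

```bash
python3 -m jog '22 -16 0 0 0 0 -1; 60 -44 0 0 0 0 -1; 100 -74 0 0 0 0 -1; 140 -104 0 0 0 0 -1; 180 -133 0 0 0 0 -1; 212 -157 0 0 0 0 -1; 230 -170 0 0 0 0 -1; 235.4 -174.2 0 0 0 0 -1'; python3 -m jog '0 0 0 0 0 0 -1; 0 0 0 0 0 0 -1'; python3 d.py 657 153.4 11.2 14.4
```

```text
clock: 14.88
eef_pos: [656.6, 154.8, 108.3]
tool_rot: [-3.141, 0.003, 0.254]
force: [1.1, -0.3, -3.2]
width: 25.8
clock: 15.12
eef_pos: [656.5, 151.5, 110.0]
tool_rot: [3.141, 0.002, 0.25]
force: [0.0, -0.1, -2.3]
width: 26.3
t 15.12 pos [656.5 151.5 110. ] rot [1.799e+02 1.000e-01 1.430e+01] F [ 0.  -0.1 -2.3] w 26.3
q [-0.32  0.77  0.09  1.53 -0.09  0.84 -1.52]
shift [ 1.1 -1.9 98.8] turn [ 0.1  0.1 -0.1]
```

```bash
python3 -m jog '0.5 -1.5 15 0 0 0 -1; 0.5 -1.5 40 0 0 0 -1; 0.5 -1.5 65 0 0 0 -1; 0.5 -1.5 82 0 0 0 -1; 0.5 -1.5 90 0 0 0 -1; 0.5 -1.5 93 0 0 0 -1; 0.5 -1.5 94 0 0 0 -1; 0.5 -1.5 94 0 0 0 -1'; python3 d.py 657 153.4 11.2 14.4
```

```text
clock: 16.12
eef_pos: [658.0, 155.0, 17.2]
tool_rot: [3.142, -0.001, 0.252]
force: [-0.8, -0.0, -3.2]
width: 26.5
t 16.12 pos [658.  155.   17.2] rot [ 1.80e+02 -1.00e-01  1.44e+01] F [-0.8 -0.  -3.2] w 26.5
q [-0.32  0.89  0.08  1.57 -0.1   0.68 -1.51]
shift [-1.4  1.3  6. ] turn [ 0.  -0.1  0. ]
```

```bash
python3 -m jog '-1 1 3 0 0 0 -1; -1 1 5 0 0 0 -1; -1 1 6.5 0 0 0 -1; -1 1 7 0 0 0 -1; -1 1 7 0 0 0 -1'; python3 d.py 657 153.4 11.2 14.4
```

```text
clock: 16.75
eef_pos: [656.7, 153.4, 11.3]
tool_rot: [3.142, 0.0, 0.252]
force: [-4.3, -1.0, 9.7]
width: 26.2
t 16.75 pos [656.7 153.4  11.3] rot [180.    0.   14.4] F [-4.3 -1.   9.7] w 26.2
q [-0.31  0.9   0.08  1.58 -0.1   0.67 -1.51]
shift [0.3 0.1 0.1] turn [0. 0. 0.]
```

Contact at the expected height; release, lift, go to the gear.

```bash
python3 -m jog '0 0 -1 0 0 0 0.1; 0 0 -1 0 0 0 0.1; 0 0 -1 0 0 0 0.1; 0 0 -1 0 0 0 0.1; 0 0 -12 0 0 0 0.1; 0 0 -40 0 0 0 0.1; 0 0 -80 0 0 0 0.1; 0 0 -110 0 0 0 0.1'; python3 d.py 463.6 80.6 121 14.4
```

```text
clock: 17.75
eef_pos: [657.6, 153.7, 122.0]
tool_rot: [3.142, -0.002, 0.252]
force: [1.2, -1.0, 0.2]
width: 46.7
t 17.75 pos [657.6 153.7 122. ] rot [ 1.80e+02 -1.00e-01  1.44e+01] F [ 1.2 -1.   0.2] w 46.7
q [-0.32  0.76  0.1   1.52 -0.09  0.86 -1.52]
shift [-206.1   22.5    0.5] turn [ 0.  -0.1  0. ]
```

```bash
python3 -m jog '-22 3 0 0 0 0 0.1; -60 7 0 0 0 0 0.1; -100 11 0 0 0 0 0.1; -140 15 0 0 0 0 0.1; -175 19 0 0 0 0 0.1; -198 21.5 0 0 0 0 0.1; -206 22.5 0 0 0 0 0.1; -206 22.5 0 0 0 0 0.1'; python3 -m jog '0 0 0 0 0 0 0.1'; python3 d.py 463.6 80.6 0 14.4;python3 - <<'E'
from cell import ctrl
import cv2
from h import *
from meas import *
for n in("side","top"):
    d=ctrl.get_image(n);np.savez(n+"4.npz",**d)
    cv2.imwrite(f"pics/{n}4.png",d["image"][:,:,::-1])
    W=cloud(d)
    for a in [(656,153,45,15,25),(656,153,25,54,66),(648,59,45,52,65),(631,-130,45,38,49)]:
        P=comp(W,*a); print(n,enc(P) if len(P) else 0)
E
```

```text
clock: 18.75
eef_pos: [463.7, 80.7, 120.0]
tool_rot: [3.142, -0.002, 0.252]
force: [0.9, 0.5, 0.4]
width: 46.9
clock: 18.88
eef_pos: [464.4, 81.1, 119.7]
tool_rot: [3.142, -0.002, 0.252]
force: [0.0, -0.1, 0.5]
width: 47.0
t 18.88 pos [464.4  81.1 119.7] rot [ 1.80e+02 -1.00e-01  1.44e+01] F [ 0.  -0.1  0.5] w 47.0
q [-0.29  0.52  0.08  2.1  -0.08  0.53 -1.47]
shift [ -1.1   0.2 119.7] turn [ 0.  -0.1  0. ]
side (array([655.4, 155. ]), 32.4, 564)
side (array([654.7, 153.9]), 15.4, 168)
side (array([647.8,  60.1]), 20.4, 213)
side (array([ 629.8, -128.4]), 37.1, 226)
top (array([656.2, 153.1]), 32.2, 431)
top (array([656. , 153.1]), 14.1, 134)
top (array([648.4,  59.4]), 19.4, 253)
top (array([ 631.5, -129.5]), 37.2, 503)
```

View pics/side4.png

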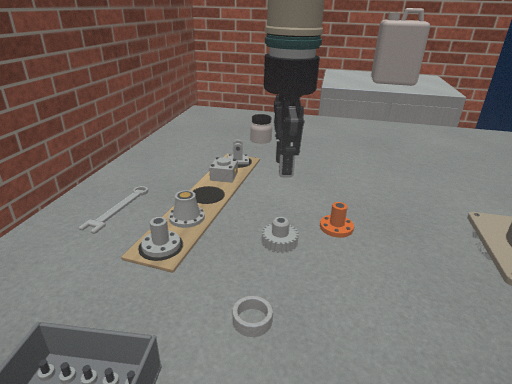

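The side picture shows the coupling standing centred on the left pad (161,240), within 1 mm by the top view. The housing and pump have not moved, and the gripper (287,170) is above the gear (280,235). Next I descend on the hub.

```bash
python3 -m jog '-0.8 0 25 0 0 0 0.1; -0.8 0 55 0 0 0 0.1; -0.8 0 80 0 0 0 0.1; -0.8 0 100 0 0 0 0.1; -0.8 0 112 0 0 0 0.1; -0.8 0 118 0 0 0 0.1; -0.8 0 118 0 0 0 0.1; -0.8 0 118 0 0 0 0.1'; python3 tip.py;python3 d.py 463.6 80.6 0 14.4;python3 - <<'E'
from cell import ctrl
import cv2
from h import *
d=ctrl.get_image("side");u,v=map(int,proj(d,(464,80,40)))
cv2.imwrite("pics/side5.png",cv2.resize(d["image"][v-60:v+50,u-60:u+60,::-1],None,fx=5,fy=5,interpolation=cv2.INTER_CUBIC))
E
```

```text
clock: 19.98
eef_pos: [462.6, 80.5, 1.7]
tool_rot: [3.141, -0.001, 0.252]
force: [0.7, -0.1, 0.4]
width: 47.0
[462.6  80.5   1.7] 47.00241332626525 lowest above TCP [-4.  -3.9 -3.7]
[393.  15.  -3.] [532. 150.  13.]
t 20.02 pos [462.6  80.5   1.8] rot [ 1.80e+02 -1.00e-01  1.44e+01] F [ 0.4  1.4 -0.4] w 46.8
q [-0.28  0.75  0.07  2.16 -0.22  0.23 -1.33]
shift [1.  0.2 1.8] turn [ 0.  -0.1  0. ]
```

View pics/side5.png

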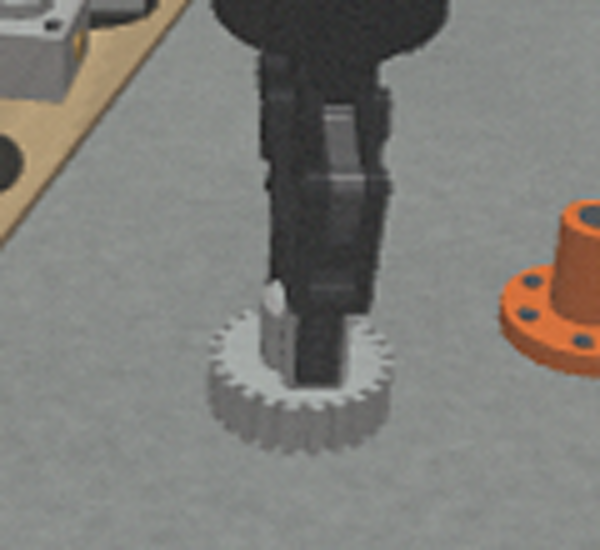

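```bash
python3 -m jog '1 0 0 0 0 0 0.1; 1 0 0 0 0 0 -1; 1 0 0 0 0 0 -1; 1 0 0 0 0 0 -1; 1 0 0 0 0 0 -1; 1 0 0 0 0 0 -1'; python3 d.py 463.6 80.6 120 14.4
```

```text
clock: 20.82
eef_pos: [463.4, 80.6, 1.9]
tool_rot: [-3.142, -0.001, 0.251]
force: [0.2, 0.3, 5.2]
width: 27.9
t 20.82 pos [463.4  80.6   1.9] rot [-1.80e+02 -1.00e-01  1.44e+01] F [0.2 0.3 5.2] w 27.9
q [-0.28  0.75  0.07  2.16 -0.22  0.24 -1.33]
shift [   0.3    0.  -118.1] turn [-0.  -0.1  0. ]
```

```bash
python3 -m jog '0 0 -8 0 0 0 -1; 0 0 -25 0 0 0 -1; 0 0 -55 0 0 0 -1; 0 0 -85 0 0 0 -1; 0 0 -105 0 0 0 -1; 0 0 -110 0 0 0 -1; 0 0 -110 0 0 0 -1'; python3 d.py 640 -35.8 111 14.4;python3 - <<'E'
from cell import ctrl
import cv2
from h import *
d=ctrl.get_image("side");u,v=map(int,proj(d,(464,80,150)))
cv2.imwrite("pics/side6.png",cv2.resize(d["image"][v-60:v+50,u-60:u+60,::-1],None,fx=5,fy=5,interpolation=cv2.INTER_CUBIC))
E
```

```text
clock: 21.7
eef_pos: [462.7, 80.6, 111.3]
tool_rot: [-3.142, 0.0, 0.252]
force: [-0.3, -0.6, -4.1]
width: 28.0
t 21.7 pos [462.7  80.6 111.3] rot [-180.     0.    14.4] F [-0.3 -0.6 -4.1] w 28.0
q [-0.35  0.54  0.17  2.11 -0.18  0.51 -1.37]
shift [142.7 156.9   0.2] turn [-0.  0.  0.]
```

View pics/side6.png

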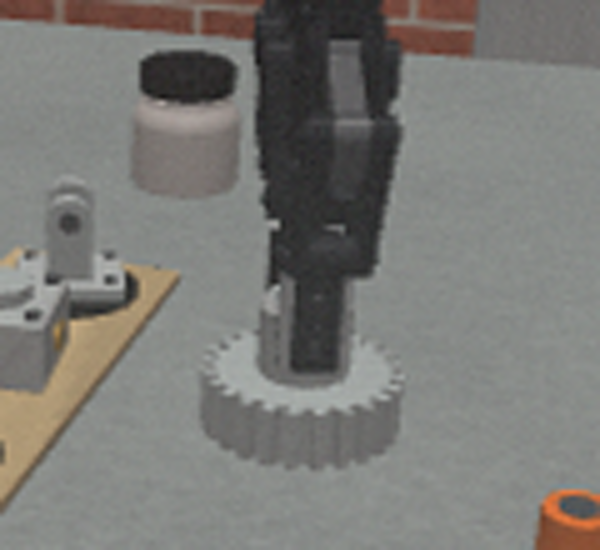

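```bash
python3 -m jog '18 20 0 0 0 0 -1; 45 49 0 0 0 0 -1; 75 82 0 0 0 0 -1; 103 113 0 0 0 0 -1; 125 138 0 0 0 0 -1; 138 152 0 0 0 0 -1; 142.7 156.9 0 0 0 0 -1; 142.7 156.9 0 0 0 0 -1'; python3 -m jog '0 0 0 0 0 0 -1; 0 0 0 0 0 0 -1'; python3 d.py 639.6 -35.8 12 14.4
```

```text
clock: 22.75
eef_pos: [639.3, -35.6, 110.3]
tool_rot: [-3.141, 0.002, 0.252]
force: [0.2, 0.4, -3.9]
width: 28.0
clock: 23.0
eef_pos: [639.8, -35.0, 111.5]
tool_rot: [-3.141, 0.0, 0.253]
force: [-0.7, 1.1, -3.5]
width: 27.7
t 23.0 pos [639.8 -35.  111.5] rot [-180.     0.    14.5] F [-0.7  1.1 -3.5] w 27.7
q [-0.08  0.73  0.16  1.64 -0.15  0.79 -1.18]
shift [-0.3  0.8 99.5] turn [-0.   0.   0.1]
```

```bash
python3 -m jog '-0.3 0.8 15 0 0 0 -1; -0.3 0.8 40 0 0 0 -1; -0.3 0.8 65 0 0 0 -1; -0.3 0.8 82 0 0 0 -1; -0.3 0.8 91 0 0 0 -1; -0.3 0.8 94 0 0 0 -1; -0.3 0.8 95 0 0 0 -1; -0.3 0.8 95 0 0 0 -1'; python3 d.py 639.6 -35.8 12 14.4
```

```text
clock: 24.0
eef_pos: [640.8, -36.7, 17.1]
tool_rot: [3.141, -0.001, 0.252]
force: [0.5, -0.4, -2.6]
width: 27.8
t 24.0 pos [640.8 -36.7  17.1] rot [ 1.80e+02 -1.00e-01  1.44e+01] F [ 0.5 -0.4 -2.6] w 27.8
q [-0.06  0.86  0.13  1.68 -0.17  0.61 -1.16]
shift [-1.  -1.2  5.1] turn [ 0.  -0.1  0. ]
```

```bash
python3 -m jog '-1 -1 2.5 0 0 0 -1; -1 -1 4.5 0 0 0 -1; -1 -1 5.5 0 0 0 -1; -1 -1 6 0 0 0 -1; -1 -1 6 0 0 0 -1'; python3 d.py 639.6 -35.8 12 14.4
```

```text
clock: 24.62
eef_pos: [639.0, -35.7, 12.0]
tool_rot: [-3.141, -0.0, 0.252]
force: [-4.3, 0.8, 9.0]
width: 27.8
t 24.62 pos [639.  -35.7  12. ] rot [-180.    -0.    14.4] F [-4.3  0.8  9. ] w 27.8
q [-0.06  0.87  0.13  1.68 -0.17  0.6  -1.16]
shift [ 0.6  0.2 -0. ] turn [-0. -0.  0.]
```

```bash
python3 -m jog '0 0 -1 0 0 0 0.1; 0 0 -1 0 0 0 0.1; 0 0 -1 0 0 0 0.1; 0 0 -1 0 0 0 0.1; 0 0 -12 0 0 0 0.1; 0 0 -40 0 0 0 0.1; 0 0 -80 0 0 0 0.6; 0 0 -110 0 0 0 0.6'; python3 d.py 472.5 263.2 121 14.4
```

```text
clock: 25.62
eef_pos: [639.8, -36.1, 122.9]
tool_rot: [3.141, -0.002, 0.252]
force: [0.7, 1.2, -0.1]
width: 68.5
t 25.62 pos [639.8 -36.1 122.9] rot [ 1.80e+02 -1.00e-01  1.44e+01] F [ 0.7  1.2 -0.1] w 68.5
q [-0.08  0.72  0.16  1.63 -0.15  0.8  -1.18]
shift [ -87.5 -331.5    1.5] turn [ 0.  -0.1  0. ]
```

```bash
python3 -m jog '-7 -25 0 0 0 0 0.6; -18 -70 0 0 0 0 0.6; -31 -118 0 0 0 0 0.6; -43 -165 0 0 0 0 0.6; -56 -212 0 0 0 0 0.6; -68 -258 0 0 0 0 0.6; -79 -300 0 0 0 0 0.6; -85 -322 0 0 0 0 0.6'; python3 -m jog '-3 -9 0 0 0 0 0.6; -3 -9 0 0 0 0 0.6; -3 -9 0 0 0 0 0.6'; python3 d.py 472.5 263.2 0 14.4;python3 - <<'E'
from cell import ctrl
import cv2
from h import *
from meas import *
for n in("side","top"):
    d=ctrl.get_image(n);np.savez(n+"7.npz",**d)
    cv2.imwrite(f"pics/{n}7.png",d["image"][:,:,::-1])
    W=cloud(d)
    for k,a in dict(geardisc=(640,-36,45,24,36),hub=(640,-36,25,50,62),hous=(648,59,45,52,65),pump=(631,-130,45,38,49),coupn=(656,153,25,54,66),clb=(622,-224,45,15,27),spacer=(472,263,40,13,27)).items():
        P=comp(W,*a); print(n,k,enc(P) if len(P) else 0)
E
```

```text
clock: 26.62
eef_pos: [475.0, 257.7, 121.2]
tool_rot: [-3.14, -0.0, 0.255]
force: [0.4, -0.1, 0.6]
width: 68.6
clock: 27.0
eef_pos: [472.4, 261.2, 120.7]
tool_rot: [3.141, -0.001, 0.25]
force: [0.4, -0.4, -0.5]
width: 68.4
t 27.0 pos [472.4 261.2 120.7] rot [180.   -0.   14.3] F [ 0.4 -0.4 -0.5] w 68.4
q [-0.69  0.6   0.2   1.92 -0.19  0.64 -1.69]
shift [  0.5  -2.  120.7] turn [ 0.  -0.  -0.1]
side geardisc (array([638.5, -33.6]), 33.0, 310)
side hub (array([638.4, -32.1]), 14.4, 90)
side hous (array([648.9,  60.6]), 20.5, 214)
side pump (array([ 628.4, -127.8]), 37.1, 223)
side coupn (array([655.8, 154.6]), 14.8, 164)
side clb (array([ 635.4, -222.5]), 23.8, 32)
side spacer (array([472.1, 264.7]), 27.5, 657)
top geardisc (array([639.2, -35.8]), 32.9, 475)
top hub (array([639.3, -35. ]), 15.0, 156)
top hous (array([648.2,  59.2]), 18.9, 256)
top pump (array([ 630.7, -129.2]), 37.9, 498)
top coupn (array([656.4, 153.5]), 14.2, 134)
top clb (array([ 621.6, -223.7]), 35.1, 378)
top spacer (array([472.2, 262.5]), 26.7, 174)
```

View pics/top7.png

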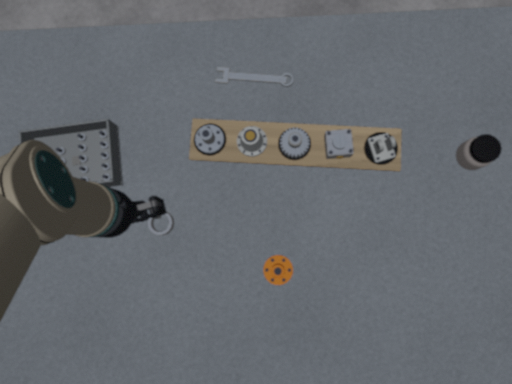

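View pics/side7.png

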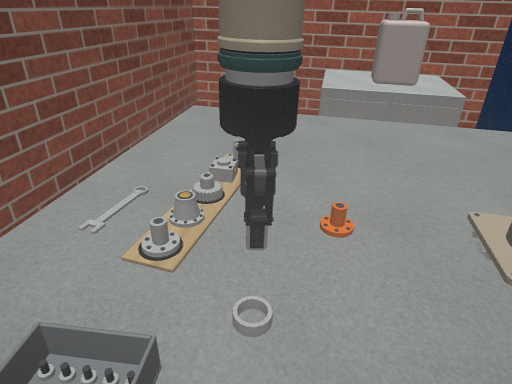

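```bash
python3 - <<'E'
from h import *
d=dict(np.load("side7.npz")); W=cloud(d)
for u in (252,257,262): print([(v,W[v,u].round().tolist()) for v in range(236,252,2)])
E
python3 -m jog '0.3 -2 25 0 0 0 0.6; 0.3 -2 55 0 0 0 0.6; 0.3 -2 80 0 0 0 0.6; 0.3 -2 100 0 0 0 0.6; 0.3 -2 112 0 0 0 0.6; 0.3 -2 120 0 0 0 0.6; 0.3 -2 124 0 0 0 0.6; 0.3 -2 124 0 0 0 0.6'; python3 d.py 472.3 263.2 -18 14.4;python3 - <<'E'
from cell import ctrl
import cv2
from h import *
d=ctrl.get_image("side");W=cloud(d);u,v=map(int,proj(d,(472,263,30)));print(u,v)
np.savez("side8.npz",**d)
cv2.imwrite("pics/side8.png",cv2.resize(d["image"][v-60:v+50,u-60:u+60,::-1],None,fx=5,fy=5,interpolation=cv2.INTER_CUBIC))
E
```

```text
[(236, [465.0, 310.0, 173.0]), (238, [465.0, 310.0, 171.0]), (240, [466.0, 309.0, 167.0]), (242, [465.0, 309.0, 165.0]), (244, [466.0, 309.0, 162.0]), (246, [466.0, 308.0, 160.0]), (248, [467.0, 303.0, 152.0]), (250, [506.0, 117.0, 0.0])]
[(236, [461.0, 307.0, 172.0]), (238, [461.0, 308.0, 170.0]), (240, [462.0, 302.0, 163.0]), (242, [461.0, 306.0, 164.0]), (244, [461.0, 307.0, 162.0]), (246, [461.0, 306.0, 159.0]), (248, [462.0, 301.0, 152.0]), (250, [497.0, 115.0, -0.0])]
[(236, [456.0, 307.0, 173.0]), (238, [456.0, 308.0, 171.0]), (240, [456.0, 307.0, 168.0]), (242, [456.0, 307.0, 165.0]), (244, [456.0, 306.0, 162.0]), (246, [456.0, 306.0, 160.0]), (248, [457.0, 300.0, 152.0]), (250, [489.0, 113.0, -0.0])]
clock: 28.1
eef_pos: [471.3, 264.8, -3.4]
tool_rot: [-3.141, -0.0, 0.252]
force: [-0.0, 0.3, -0.4]
width: 68.4
t 28.1 pos [471.3 264.8  -3.4] rot [-180.    -0.    14.4] F [-0.   0.3 -0.4] w 68.4
q [-0.64  0.81  0.12  1.97 -0.24  0.38 -1.65]
shift [ 0.6  1.8 14.6] turn [-0. -0.  0.]
252 303
```

View pics/side8.png

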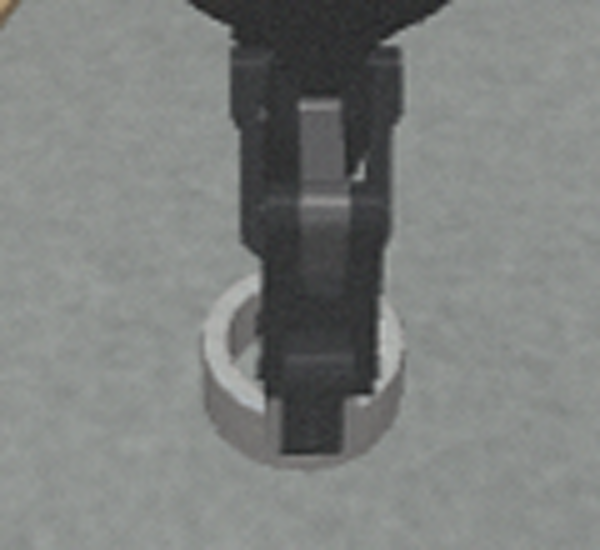

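```bash
python3 -m jog '0.6 1.6 6 0 0 0 0.6; 0.6 1.6 11 0 0 0 0.6; 0.6 1.6 15 0 0 0 0.6; 0.6 1.6 17 0 0 0 0.6; 0.6 1.6 17 0 0 0 0.6'; python3 d.py 472.3 263.2 -20 14.4
```

```text
clock: 28.78
eef_pos: [472.0, 263.2, -20.8]
tool_rot: [3.141, 0.0, 0.252]
force: [0.1, -0.2, -0.8]
width: 68.2
t 28.77 pos [472.  263.2 -20.8] rot [180.    0.   14.4] F [ 0.1 -0.2 -0.8] w 68.2
q [-0.63  0.84  0.11  1.97 -0.25  0.34 -1.64]
shift [ 0.3  0.1 -0.8] turn [0. 0. 0.]
```

```bash
python3 -m jog '0.3 0 -0.5 0 0 0 -1; 0.3 0 -0.5 0 0 0 -1; 0.3 0 -0.5 0 0 0 -1; 0.3 0 -0.5 0 0 0 -1; 0.3 0 -0.5 0 0 0 -1'; python3 d.py 472.3 263.2 -20 14.4; python3 -m jog '0 0 -8 0 0 0 -1; 0 0 -25 0 0 0 -1; 0 0 -55 0 0 0 -1; 0 0 -85 0 0 0 -1; 0 0 -115 0 0 0 -1; 0 0 -130 0 0 0 -1; 0 0 -130 0 0 0 -1;0 0 -130 0 0 0 -1'; python3 d.py 639.2 -35.8 110 14.4;python3 - <<'E'
from cell import ctrl
import cv2
from h import *
from meas import *
d=ctrl.get_image("side");W=cloud(d);u,v=map(int,proj(d,(472,263,150)));print(u,v)
cv2.imwrite("pics/side9.png",cv2.resize(d["image"][v-60:v+70,u-60:u+60,::-1],None,fx=4,fy=4,interpolation=cv2.INTER_CUBIC))
P=comp(W,472,263,32,105,170);print(enc(P)); 
for lo in range(105,170,5):
    q=P[(P[:,2]>=lo)&(P[:,2]<lo+5)]
    if len(q): print(lo,len(q),q.min(0).round(),q.max(0).round())
d=ctrl.get_image("top");np.savez("top9.npz",**d);W=cloud(d);u,v=map(int,proj(d,(472,263,150)))
cv2.imwrite("pics/top9.png",cv2.resize(d["image"][v-60:v+60,u-60:u+60,::-1],None,fx=4,fy=4,interpolation=cv2.INTER_CUBIC))
E
```

```text
clock: 29.4
eef_pos: [472.5, 263.4, -19.4]
tool_rot: [-3.141, -0.0, 0.252]
force: [-1.0, -0.7, 5.7]
width: 51.7
t 29.4 pos [472.5 263.4 -19.4] rot [-180.    -0.    14.4] F [-1.  -0.7  5.7] w 51.7
q [-0.63  0.84  0.11  1.97 -0.25  0.34 -1.64]
shift [-0.2  0.1  0.6] turn [-0. -0.  0.]
clock: 30.4
eef_pos: [471.7, 263.1, 109.2]
tool_rot: [3.141, 0.002, 0.252]
force: [-0.0, -0.0, -2.1]
width: 51.6
t 30.4 pos [471.7 263.1 109.2] rot [1.80e+02 1.00e-01 1.44e+01] F [-0.  -0.  -2.1] w 51.6
q [-0.69  0.62  0.2   1.92 -0.2   0.62 -1.69]
shift [ 87.7 331.2  -0.8] turn [0.  0.1 0. ]
255 227
(array([471.6, 266.5]), 28.1, 671)
125 21 [447. 247. 128.] [498. 291. 130.]
130 115 [445. 248. 130.] [497. 292. 135.]
135 113 [445. 252. 135.] [497. 290. 140.]
140 116 [445. 253. 140.] [497. 290. 145.]
145 306 [445. 245. 145.] [498. 291. 149.]
```

View pics/side9.png

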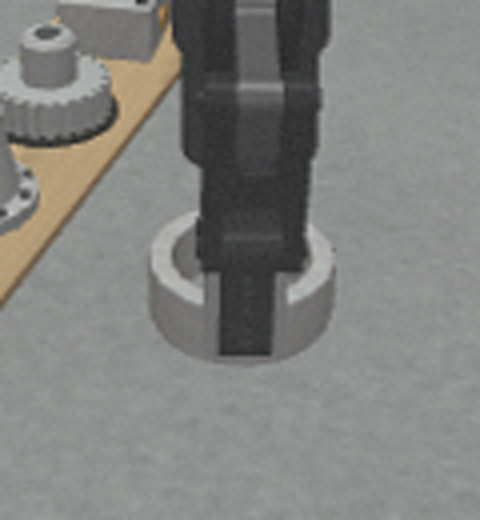

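View pics/top9.png

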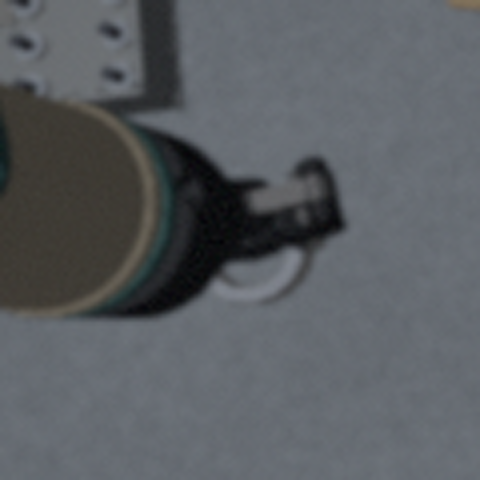

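```bash
python3 -m jog '6 22 0 0 0 0 -1; 17 62 0 0 0 0 -1; 29 109 0 0 0 0 -1; 41 156 0 0 0 0 -1; 54 203 0 0 0 0 -1; 66 250 0 0 0 0 -1; 77 292 0 0 0 0 -1; 85 320 0 0 0 0 -1'; python3 -m jog '2.7 10.5 0 0 0 0 -1; 2.7 10.5 0 0 0 0 -1; 2.7 10.5 0 0 0 0 -1; 2.7 10.5 0 0 0 0 -1'; python3 d.py 639.4 -35.4 45 14.4
```

```text
clock: 31.5
eef_pos: [634.6, -28.5, 108.6]
tool_rot: [3.141, 0.002, 0.249]
force: [-0.4, 0.2, -1.6]
width: 51.6
clock: 32.0
eef_pos: [639.2, -33.0, 109.9]
tool_rot: [-3.141, 0.0, 0.254]
force: [0.6, 0.6, -0.3]
width: 51.4
t 32.0 pos [639.2 -33.  109.9] rot [-179.9    0.    14.5] F [ 0.6  0.6 -0.3] w 51.4
q [-0.08  0.73  0.15  1.64 -0.15  0.78 -1.18]
shift [-0.4  2.4 64.9] turn [-0.1  0.   0.1]
```

```bash
python3 -m jog '-0.4 2.3 15 0 0 0 -1; -0.4 2.3 35 0 0 0 -1; -0.4 2.3 52 0 0 0 -1; -0.4 2.3 62 0 0 0 -1; -0.4 2.3 64 0 0 0 -1; -0.4 2.3 64 0 0 0 -1; -0.4 2.3 64 0 0 0 -1'; python3 d.py 639.4 -35.4 45 14.4
python3 - <<'E'
from cell import ctrl
import cv2
from h import *
from meas import *
d=ctrl.get_image("side");np.savez("side10.npz",**d);W=cloud(d);u,v=map(int,proj(d,(639,-35,50)));print(u,v)
cv2.imwrite("pics/side10.png",cv2.resize(d["image"][v-60:v+50,u-60:u+60,::-1],None,fx=5,fy=5,interpolation=cv2.INTER_CUBIC))
P=comp(W,639,-35,34,60,90)
for lo in range(60,90,4):
    q=P[(P[:,2]>=lo)&(P[:,2]<lo+4)]
    if len(q): print(lo,len(q),q.min(0).round(),q.max(0).round())
E
```

```text
clock: 32.88
eef_pos: [640.5, -37.2, 46.6]
tool_rot: [3.141, -0.001, 0.252]
force: [-0.4, 0.4, -1.6]
width: 51.6
t 32.88 pos [640.5 -37.2  46.6] rot [ 1.80e+02 -1.00e-01  1.44e+01] F [-0.4  0.4 -1.6] w 51.6
q [-0.07  0.82  0.13  1.67 -0.16  0.66 -1.17]
shift [-0.6 -2.1  1.6] turn [ 0.  -0.1  0. ]
206 177
64 20 [614. -30.  66.] [660. -10.  68.]
68 39 [613. -57.  68.] [664.  -5.  72.]
72 49 [613. -57.  72.] [663.  -2.  76.]
76 46 [613. -57.  76.] [663.  -1.  80.]
80 53 [613. -68.  80.] [663.  -3.  84.]
84 82 [614. -68.  84.] [666.  -3.  88.]
88 4 [624. -65.  88.] [640.  -5.  90.]
```

View pics/side10.png

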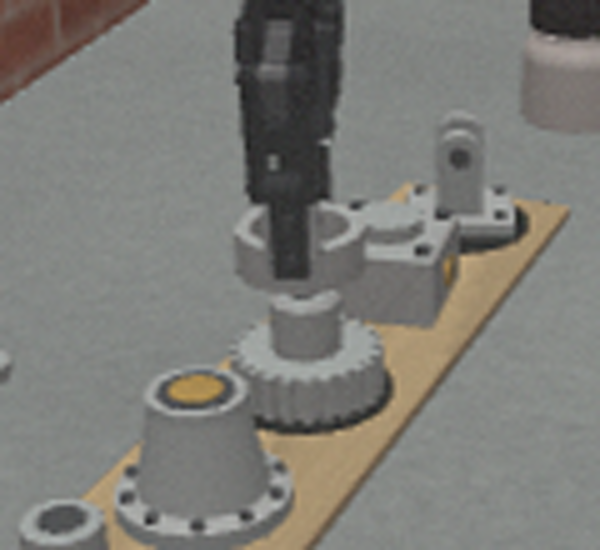

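```bash
python3 -m jog '-0.6 -1.5 0 0 0 0 -1; -0.6 -1.5 4 0 0 0 -1; -0.6 -1.5 9 0 0 0 -1; -0.6 -1.5 12 0 0 0 -1; -0.6 -1.5 12 0 0 0 -1'; python3 d.py 639.4 -35.4 11 14.4
```

```text
clock: 33.55
eef_pos: [638.6, -35.9, 33.4]
tool_rot: [-3.141, 0.001, 0.252]
force: [-0.6, -0.7, -1.5]
width: 51.8
t 33.55 pos [638.6 -35.9  33.4] rot [-180.     0.    14.4] F [-0.6 -0.7 -1.5] w 51.8
q [-0.07  0.84  0.13  1.68 -0.16  0.64 -1.17]
shift [ 0.9 -0.3 22.4] turn [-0.  0.  0.]
```

```bash
python3 -m jog '0.6 -0.2 6 0 0 0 -1; 0.6 -0.2 12 0 0 0 -1; 0.6 -0.2 17 0 0 0 -1; 0.6 -0.2 19 0 0 0 -1; 0.6 -0.2 19 0 0 0 -1'; python3 d.py 639.4 -35.4 11 14.4
```

```text
clock: 34.17
eef_pos: [639.3, -35.6, 14.7]
tool_rot: [-3.142, 0.0, 0.252]
force: [0.1, -1.1, -0.8]
width: 51.6
t 34.17 pos [639.3 -35.6  14.7] rot [-180.     0.    14.4] F [ 0.1 -1.1 -0.8] w 51.6
q [-0.06  0.86  0.12  1.68 -0.17  0.61 -1.16]
shift [ 0.1 -0.1  3.7] turn [-0.  0.  0.]
```

```bash
python3 -m jog '0 0 2 0 0 0 -1; 0 0 3 0 0 0 -1; 0 0 4 0 0 0 -1; 0 0 4 0 0 0 -1'; python3 d.py 639.4 -35.4 11 14.4
```

```text
clock: 34.67
eef_pos: [639.4, -35.5, 10.9]
tool_rot: [-3.142, 0.0, 0.252]
force: [-0.4, 0.1, -1.7]
width: 51.6
t 34.67 pos [639.4 -35.5  10.9] rot [-180.     0.    14.4] F [-0.4  0.1 -1.7] w 51.6
q [-0.06  0.87  0.12  1.68 -0.17  0.6  -1.16]
shift [ 0.  -0.1 -0.1] turn [-0.  0.  0.]
```

```bash
python3 -m jog '0 0 1 0 0 0 -1; 0 0 1.5 0 0 0 -1; 0 0 1.5 0 0 0 -1'; python3 d.py 639.4 -35.4 11 14.4
```

```text
clock: 35.05
eef_pos: [639.6, -35.5, 10.6]
tool_rot: [-3.142, -0.0, 0.252]
force: [-2.0, -0.4, 6.7]
width: 51.6
t 35.05 pos [639.6 -35.5  10.6] rot [-180.    -0.    14.4] F [-2.  -0.4  6.7] w 51.6
q [-0.06  0.87  0.12  1.68 -0.17  0.6  -1.16]
shift [-0.2 -0.2 -0.4] turn [-0. -0.  0.]
```

```bash
python3 -m jog '0 0 -1 0 0 0 0.45; 0 0 -1 0 0 0 0.45; 0 0 -1 0 0 0 0.45; 0 0 -1 0 0 0 0.45; 0 0 -12 0 0 0 0.45; 0 0 -40 0 0 0 0.45; 0 0 -80 0 0 0 0.45; 0 0 -120 0 0 0 0.45'; python3 -m jog '-40 0 -40 0 0 0 0.45; -90 0 -60 0 0 0 0.45; -140 0 -60 0 0 0 0.45; -180 0 -60 0 0 0 0.45; -200 0 -60 0 0 0 0.45; -200 0 -60 0 0 0 0.45';python3 - <<'E'
from cell import ctrl
import cv2
from h import *
from meas import *
for n in("side","top"):
    d=ctrl.get_image(n);np.savez(n+"11.npz",**d)
    cv2.imwrite(f"pics/{n}11.png",d["image"][:,:,::-1])
    W=cloud(d)
    for k,a in dict(spacer=(640,-36,45,44,53.5),gear=(640,-36,45,25,36),hous=(648,59,45,52,65),pump=(631,-130,45,38,49),coupfl=(656,153,45,15,25),clb=(622,-224,45,15,27)).items():
        P=comp(W,*a); print(n,k,enc(P) if len(P) else 0,np.median(P[:,2]))
    u,v=map(int,proj(d,(639,-35,50)))
    cv2.imwrite(f"pics/{n}11z.png",cv2.resize(d["image"][v-50:v+50,u-60:u+60,::-1],None,fx=5,fy=5,interpolation=cv2.INTER_CUBIC))
E
```

```text
clock: 36.05
eef_pos: [639.5, -35.6, 131.3]
tool_rot: [3.141, -0.0, 0.252]
force: [0.7, 1.4, 0.7]
width: 61.9
clock: 36.8
eef_pos: [444.9, -85.8, 190.3]
tool_rot: [3.142, -0.001, 0.25]
force: [0.1, -1.4, 0.1]
width: 61.8
side spacer (array([638.9, -34.2]), 27.9, 207) 48.85928749507594
side gear (array([637.9, -33.5]), 32.6, 187) 29.471733444348146
side hous (array([647.5,  61.1]), 20.3, 214) 57.84111534551914
side pump (array([ 629.5, -127.9]), 37.1, 220) 43.3373521641858
side coupfl (array([655.7, 155.1]), 32.8, 564) 19.648321714290418
side clb (array([ 620.2, -220.2]), 33.6, 108) 19.759835213865067
top spacer (array([639.8, -35.5]), 27.3, 275) 49.72095346592082
top gear (array([639.1, -35.6]), 32.5, 193) 29.927905546831646
top hous (array([648.8,  59.1]), 19.5, 256) 58.576536818587485
top pump (array([ 631.6, -129.4]), 37.3, 342) 44.051771527779465
top coupfl (array([656.2, 153.4]), 32.2, 445) 20.193451980170078
top clb (array([ 625.2, -223.3]), 32.8, 202) 20.195051479040238
```

View pics/side11z.png

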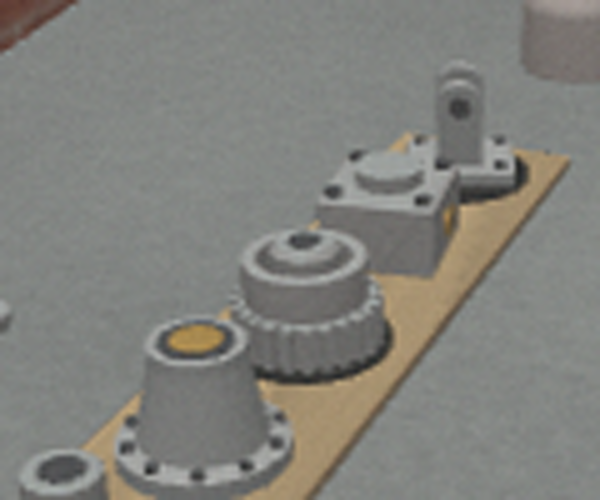

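View pics/top11.png

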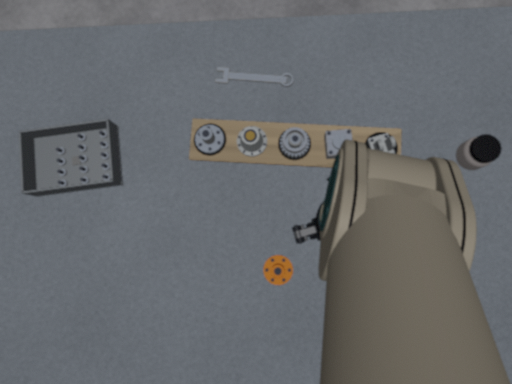

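The pictures show the spacer flat on the gear, with its top at about z = 50. The coupling, gear and clevis stand on their pads and the arm is clear, so I hand in.

```bash
python3 -m jog '0 0 0 0 0 0 0.45; 0 0 0 0 0 0 0.45; 0 0 0 0 0 0 0.45'; python3 -c "
from cell import ctrl
print(ctrl.finish_job())"
```

```text
clock: 37.28
eef_pos: [446.0, -85.2, 189.2]
tool_rot: [-3.142, 0.0, 0.252]
force: [-0.1, -0.5, 0.4]
width: 62.3
the job is handed in; nothing more can be done
None
```

The clevis stands on the right pad next to the pump, the coupling on the left pad next to the housing, and the gear on the middle pad with the spacer ring over its hub. I released everything, moved the arm clear and handed in at about 37 s. The system gave no verdict.

| Check (last top view unless noted) | Result |
|---|---|
| Coupling from pad centre | about 0.3 mm |
| Gear from pad centre | about 0.7 mm |
| Clevis from pad centre | about 1 mm (an earlier unobstructed top view; the arm partly hid it in the last one) |
| Spacer from gear axis | about 0.7 mm, lying flat, top at about 50 mm |
| Housing and pump | readings stayed within about 1.5 mm of the start, which is measurement noise |

- **Camera disagreement:** the side camera reads 1 to 3 mm differently from the top view for most parts. For the clevis it was about 5 mm in the last view, where only part of it was visible. All of these are still inside the 12 mm tolerance.
- **Fingertip position:** in the images the fingertips sat 23 to 33 mm behind the reported TCP, which does not match the tool description. I set the grasp heights from the pictures instead.

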